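Lay the standing part down and close the parts box

ROBOT

A 6-joint arm with a two-finger parallel gripper is mounted at the origin on the work surface. World frame = base frame: x ahead of the robot, y to its left, z up, the work surface at z = 0. Lengths are in m, angles in rad, forces in N, time in s.
With the tool pointing down it reaches from about 0.35 to 0.775 m from the base axis. Payload 7.3 kg.
Tool frame: the origin (TCP) lies at the very end of the fingers, on their centre line; the grasp point (between the pads) lies 19 mm behind it (robot.pinch_z is the distance from the TCP to the grasp point, in m); z points along the fingers, y is the line along which they close (so a half turn about z gives the same grasp; the last joint's range is limited). The gripper opens to 92 mm and grips with 3 to 60 N. Pads are 19 mm wide; open, the fingers measure 130 mm over their backs; the gripper's body (75 mm by 190 mm) begins 47 mm behind the grasp point.
Start: joints at [-0.146, 0.342, 1.524, -0, 1.275, -0.146], TCP at [0.525, 0, 0.227] pointing down, gripper open.
Joint ranges: [-2.53, 2.53], [-0.77, 2.02], [0.04, 2.7], [-1, 4.14], [0.28, 2.66], [-3.11, 3.11]. Speed limits (rad/s): [2.57, 2.57, 3.14, 3.14, 3.14, 3.14].

INTERFACE

Orientations are given as [roll, pitch, yaw] about the fixed x, y, z axes, in that order (R = Rz(yaw) Ry(pitch) Rx(roll)).
In Python, from cell import robot gives the robot as it stands.
- The arm moves only by the tool move_arm, never from a script. Its argument "motion" is a list of rows, each a list of 6 numbers: the shift along the tool's x, y, z in units of 0.1 m (1.0 is 0.1 m), then the turn, a rotation vector about the tool's x, y, z in units of pi rad (1.0 is pi rad). In form: [[dx, dy, dz, rx, ry, rz], ...]. A call has 1 to 12 rows; each row is the pose to reach, as a shift and turn from the pose commanded when the call began, along the tool's axes at that moment, turning the shorter way round; what a row does not reach only later rows make up. A row lasts 1/8 s, in which the tool goes at most 62.5 mm and 10.7 degrees, less where a joint would pass 70% of its speed; a pose out of reach is approached as far as the arm can. A call with a number of a shift or a turn outside -1 to 1 is refused whole. A call with a gripper value outside its range is refused whole. "fingers" is the opening, from -1 (shut) to 1 (fully open), set as the call begins (left out, the last holds). The fingers move at their own pace and stop on an object; "newtons" is the grip in N (left out, the last holds). Time passes only in rows, so rows that repeat a pose let the fingers close. It gives the time, the measured TCP pose, the force, the opening and the grip force at its end, in the units of the state.
- robot.observe(): the state, without advancing time (a new reading comes with each control period).
- robot.read_camera(name): name is "scene" or "side" or "wrist"; returns a dict with "image" (420x560x3 uint8, red, green, blue), "range_z" (420x560 float32, m along the optical axis (not along the pixel's ray), 0 where there is no reading), "vfov" (degrees; the focal length in pixels is half the picture's height over the tangent of half this angle, whatever the lens; pixels are square), "cx", "cy" (the principal point, pixels), "extrinsics" (4x4, takes a point from camera to world coordinates); the wrist camera has in their place "hand_eye" (4x4, takes a point from camera to tool coordinates, whose origin is the TCP and whose axes are the flange's). Camera axes: x right, y up, looking along -z (the intrinsics and any distortion apply to the point x, -y, -z); pixel columns grow to the right and rows downward; lengths in m; the calibration is good to about 2 mm. The wrist camera is an equidistant fisheye: a pixel r from the principal point sees the ray r / f radians off the axis. A picture is of the moment at which its call begins: read the wrist's pose just before it.
- robot.hand_in(): hands the job in; it is judged then, once.
The state is a dict: "time": time; "qpos": joint angles; "qvel": joint speeds; "joint_efforts": joint torques, N m; "tool_pos": TCP position; "tool_rot": TCP orientation; "contact_force": force on the tool from outside, world axes, zero at the start; "torque": the same for the moment, N m; "opening": finger opening in m; "grip_force": force on a finger pad.
Only numpy, scipy, OpenCV 4.12 (cv2) and the standard library are available. Lean on these libraries where they do the work, as an engineer would, in place of code of your own. Each camera call takes 0.05 s, during which the arm holds its last target. There are 200 camera calls.

TASK

One of the three machined parts in the blue parts box was left standing on end, so the lid cannot go on. Tip it over so that it lies flat in its compartment like the other two, then fetch the grey lid by its handle and lower it onto the box, without dropping it, until it sits fully down and level all round. Let go of it, leave the box where it stands and do not disturb the other things on the bench.

Things in the scene. Friction and masses are not known exactly. Their poses are not given: they have to be found in the camera images.
- box: Blue open parts box, loose on the bench (0.9 kg, with parts 1.4 kg): outside 156 (its x) x 176 (its y) x 46 mm high, walls and floor 4 mm. Origin: centre of its underside; z up. Three bays side by side along its y, centred at y = -57, 0 and +57 mm, each 148 mm long (x) and 54 mm wide. One part in each; which bay holds the standing one varies.
- box_rim (a point): Centre of the box's mouth, level with its rim, 46 mm above its underside. The bay floors lie 42 mm below it; the tops of the two grey dividers (3 mm thick), 6 mm below it, mark the fill line.
- lid: Grey lid (0.3 kg), right way up on the bench: 167 (x) x 187 (y) mm, 4 mm top plate, skirt 3 mm thick and 14 mm deep that goes outside the box walls with 2.5 mm to spare each side. Origin: centre of the skirt's lower edge; z up; x, y along its sides as the box's. Either way round fits. Fully home, the plate rests on the rim: lid origin 32 mm above the box's, axes along the box's.
- lid_handle (a point): Middle of the black bar handle on the lid, 48 mm above the lid's origin. The bar runs along the lid's y, is 14 mm wide (x) and 12 mm high, 92 mm clear between its two feet, with 24 mm of free height under it above the top plate.
- part_up: The standing part: machined aluminium block (0.13-0.21 kg), 72 mm tall (its z), foot 28 (x, roughly along box x) x 30 mm (y). Origin: centre of the foot, on the bay floor; top 30 mm above the rim. It stands 24 to 34 mm off the bay's middle towards the box's +x or -x end (varies); tipped along the bay to the longer side it can lie flat. A light push high up tips it; past 20 degrees it falls.
- part_up_mid (a point): Middle of that block, 36 mm along its z from its origin. Lying flat, it is about 18 mm above the box's underside and the block's z is level.
- part_b: A like block, already lying flat in another bay: 72 mm along its x, 30 mm wide (y), 28 mm high (z). Origin: under its middle.
- part_b_mid (a point): Middle of that block, 14 mm above its origin.
- part_c: The third block, lying flat like part_b in the remaining bay; same axes, same origin.
- part_c_mid (a point): Middle of that block, 14 mm above its origin.
- caliper: Bystander: digital caliper lying on the bench between the box and lid, about 190 x 54 x 15 mm, along its x; origin under its middle.
- ring_gauge: Bystander: steel ring gauge lying on the bench, 46 mm across, 16 mm high; origin under its centre.
- vblock: Bystander: dark steel V-block, 50 x 60 x 46 mm, towards the back of the bench; origin under its centre.
- driver: Bystander: screwdriver, 170 mm long, lying across the back of the bench, along its x; origin under its middle.
- can_a: Bystander: spray can with yellow label, 58 mm across, 190 mm high, standing in the red crate on the right; origin under its centre.
- can_b: Bystander: spray can with blue label, 58 mm across, 190 mm high, standing in the red crate on the right; origin under its centre.
Things that resemble listed ones, but are neither listed nor needed, are in the scene too. What is shaped like the box but purple is not meant. Leave any yellow look-alike of the part_up alone.

How it is judged:
On the way:
1. the standing part lies flat in a bay of the box, at rest, like the other two (z of each of part_up_mid, part_b_mid, part_c_mid in the frame of box below 0.024 m and angle between part_up's own z axis and vertical between 1.5 and 1.64 rad and x of part_up_mid in the frame of box between -0.078 and 0.078 m and y of part_up_mid in the frame of box between -0.088 and 0.088 m and angle between part_b's own x axis and vertical between 1.5 and 1.64 rad and x of part_b_mid in the frame of box between -0.078 and 0.078 m and y of part_b_mid in the frame of box between -0.088 and 0.088 m and angle between part_c's own x axis and vertical between 1.5 and 1.64 rad and x of part_c_mid in the frame of box between -0.078 and 0.078 m and y of part_c_mid in the frame of box between -0.088 and 0.088 m and linear speed of part_up below 0.02 m/s), for 0.2 s.
At the end, for the whole second after the job is handed in: All three parts lie flat in the box (level within 4 degrees, middle below 24 mm); the lid is fully home (origin 28 to 35 mm above the box's, centred within 6 mm, square within 3.4 degrees, parallel within 1 degree); the box stands level on the bench; lid and box at rest and released (z of each of part_up_mid, part_b_mid, part_c_mid in the frame of box below 0.024 m and angle between part_up's own z axis and vertical between 1.5 and 1.64 rad and x of part_up_mid in the frame of box between -0.078 and 0.078 m and y of part_up_mid in the frame of box between -0.088 and 0.088 m and angle between part_b's own x axis and vertical between 1.5 and 1.64 rad and x of part_b_mid in the frame of box between -0.078 and 0.078 m and y of part_b_mid in the frame of box between -0.088 and 0.088 m and angle between part_c's own x axis and vertical between 1.5 and 1.64 rad and x of part_c_mid in the frame of box between -0.078 and 0.078 m and y of part_c_mid in the frame of box between -0.088 and 0.088 m and z of lid in the frame of box between 0.028 and 0.035 m and horizontal distance between lid and box below 0.006 m and angle between the z axis of lid and the z axis of box, either way round below 0.02 rad and angle between the x axis of lid and the x axis of box, either way round below 0.06 rad and angle between box's own z axis and vertical below 0.03 rad and linear speed of each of lid, box below 0.01 m/s); the robot touches nothing.
It fails at once if the lid is dropped onto the box (falling on it faster than 0.7 m/s) (horizontal distance between lid and box below 0.04 m and z of lid in the frame of box below 0.1 m and linear speed of lid above 0.7 m/s).
It fails at once if the box is shoved more than 40 mm from where it stood (distance of box from where it was at the start of the episode above 0.04 m).
It fails at once if the caliper, ring gauge, V-block, screwdriver or a spray can is moved by more than 30 mm (distance of any of caliper, ring_gauge, vblock, driver, can_a, can_b from where it was at the start of the episode above 0.03 m).
It also fails if it takes over 51 s, if anything falls off the work surface, if the arm or the gripper's body presses on something with over 40 N, if the wrist force passes 120 N, or if a joint passes its speed limit or range.

## Working session

There is one attempt and no reset: what is moved stays moved. The work goes in short steps, Python scripts to look and compute and a tool call to move; the robot and the scene stay as the last step left them, time stands still between calls to the robot, and variables do not carry over. Pictures are saved under pics/ and viewed, at most 10 in all, crops included, and the job is handed in when it is done.

Besides the shell and the picture viewer there is one more tool, called after "Emit:" by a JSON object that holds its "api" and its "payload", one argument or row to a line. move_arm: Moves the arm, as the interface text tells. Shifts and turns lie within -1 to 1; 1 stands for 0.1 m of shift or pi rad of turn. Its arguments: {"type":"object","properties":{"motion":{"type":"array"},"fingers":{"type":"number"},"newtons":{"type":"number"}},"required":["motion"]}

```bash
ls; mkdir -p pics; cat > h.py <<'E'
import numpy as np, cv2
from cell import robot
def cam(n):
    c=robot.read_camera(n); c['f']=c['image'].shape[0]/2/np.tan(np.radians(c['vfov'])/2); return c
def save(c,n): cv2.imwrite('pics/'+n,c['image'][:,:,::-1])
def cloud(c):
    E=np.array(c['extrinsics']); z=c['range_z']; v,u=np.mgrid[:z.shape[0],:z.shape[1]]
    P=np.stack([(u-c['cx'])/c['f']*z,-(v-c['cy'])/c['f']*z,-z],-1)
    W=P@E[:3,:3].T+E[:3,3]; W[z==0]=np.nan; return W
E
python3 - <<'E'
from h import *
s=robot.observe(); print(s['time'],s['tool_pos'],s['tool_rot'],s['contact_force'])
for n in('scene','side'):
    c=cam(n); save(c,n+'0.png'); print(n,c['f'],c['cx'],c['cy'],np.round(c['extrinsics'],3).tolist()); np.savez(n+'0.npz',W=cloud(c),im=c['image'],f=c['f'],cx=c['cx'],cy=c['cy'],E=c['extrinsics'])
E
```

```text
pics
0.0 [5.24583889e-01 6.28428677e-05 2.26041467e-01] [-3.14005232e+00 -2.27820434e-04  1.57074421e+00] [ 0.06944448 -0.26447905 -0.82579337]
scene 454.6148433084087 276.7137324368991 211.84257757324937 [[-0.613, -0.43, 0.663, 1.471], [0.79, -0.322, 0.522, 0.575], [-0.011, 0.844, 0.537, 0.803], [0.0, 0.0, 0.0, 1.0]]
side 447.78864664418643 272.96275570457783 206.42382483436995 [[-0.955, 0.164, -0.246, 0.234], [-0.295, -0.495, 0.817, 0.897], [0.012, 0.853, 0.521, 0.759], [0.0, 0.0, 0.0, 1.0]]
```

View pics/scene0.png

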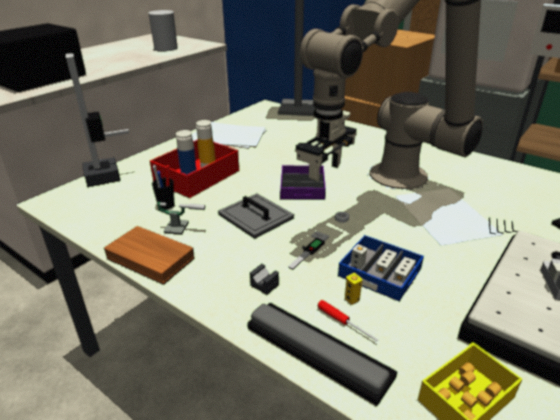

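View pics/side0.png

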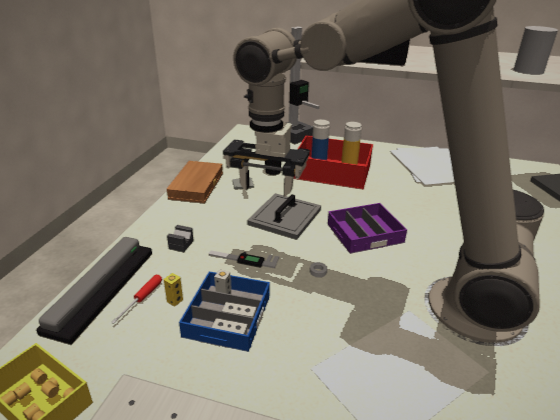

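Scene view: the blue box is at (380,265), with a white block standing in its end bay at (360,257) and two flat blocks at (385,262) and (403,268). The lid is at (257,213) with its handle at (257,205), and the caliper at (312,248). Look-alikes are the purple box (303,182) and the yellow upright block (353,288) outside the box, neither of which is wanted.

```bash
cat > meas.py <<'E'
from h import *
def rect(P):
    (c,s,a)=cv2.minAreaRect(np.ascontiguousarray(P[:,:2]*1000,dtype=np.float32)); return np.round(c,1),np.round(s,1),round(a,2)
if __name__=='__main__':
  for n in('scene0','side0'):
    d=np.load(n+'.npz'); W=d['W']; im=d['im']; hsv=cv2.cvtColor(im,cv2.COLOR_RGB2HSV)
    H,S,V=[hsv[...,i].astype(int) for i in range(3)]
    blue=(H>100)&(H<122)&(S>130)
    reg=(W[...,0]>.3)&(W[...,0]<.9)&(W[...,1]>0.05)&(W[...,1]<.5)
    b=blue&reg&(W[...,2]>.03); k,l,st,_=cv2.connectedComponentsWithStats(b.astype(np.uint8)); i=1+np.argmax(st[1:,4]); b=l==i
    P=W[b]; print(n,'blue',b.sum(),np.percentile(P[:,2],[5,50,95]),rect(P[P[:,2]>.041]))
    c=P[:,:2].mean(0)
    r=np.hypot(W[...,0]-c[0],W[...,1]-c[1])<.1
    up=r&(W[...,2]>.06)&~((H>15)&(H<35)&(S>120)); Q=W[up]; print('up',up.sum(),np.percentile(Q[:,2],[5,50,95]))
    T=Q[Q[:,2]>np.percentile(Q[:,2],95)-.005]; print('top',len(T),T.mean(0),rect(T), np.argwhere(up).mean(0))
    # lid
    L=(W[...,0]>.35)&(W[...,0]<.9)&(W[...,1]>-.35)&(W[...,1]<.05)
    for lo,hi in((.010,.03),(.04,.058)):
        m=L&(W[...,2]>lo)&(W[...,2]<hi)&(S<80)
        k,l,st,ce=cv2.connectedComponentsWithStats(m.astype(np.uint8))
        for i in range(1,k):
            if st[i,4]>60:
                Q=W[l==i]; print('lid',lo,st[i,4],ce[i].round(),Q.mean(0).round(4),rect(Q))
E
python3 meas.py
python3 - <<'E'
import cv2
a=cv2.imread('pics/scene0.png')[225:310,320:440];b=cv2.imread('pics/side0.png')[255:355,150:290]
a=cv2.resize(a,(420,300),interpolation=2);b=cv2.resize(b,(370,300),interpolation=2)
cv2.imwrite('pics/crop.png',cv2.hconcat([a,b]))
E
```

```text
scene0 blue 728 [0.03113322 0.03928564 0.04711568] (array([556.2, 205.1]), array([158.3, 174.3]), 2.66)
up 134 [0.06165571 0.07464282 0.07815802]
top 77 [0.58675921 0.15308084 0.07621461] (array([585.2, 151.7]), array([31.3, 31.3]), 88.97) [250.68656716 358.86567164]
lid 0.01 1606 [255. 215.] [ 0.5555 -0.2337  0.0184] (array([ 543.5, -243.5]), array([192.6, 172.9]), 80.37)
lid 0.01 96 [341. 215.] [ 0.3901 -0.0142  0.0149] (array([391. , -14.4]), array([45.3, 43.5]), 11.03)
lid 0.01 67 [312. 244.] [ 0.5731 -0.0048  0.0141] (array([566.6,  -1.4]), array([35.9, 80.4]), 85.06)
lid 0.01 222 [264. 283.] [ 0.7938 -0.0034  0.0213] (array([784. , -10.4]), array([60.7, 54.8]), 86.61)
lid 0.04 154 [255. 204.] [ 0.547  -0.2386  0.051 ] (array([ 543.8, -242.8]), array([117. ,  21.2]), 81.96)
lid 0.04 98 [257. 269.] [ 0.7848 -0.0334  0.0454] (array([783.5, -34. ]), array([16.9, 51.4]), 89.52)
lid 0.04 99 [270. 276.] [0.7861 0.0122 0.0454] (array([784.3,  10.5]), array([17. , 52.7]), 88.74)
side0 blue 1084 [0.03106042 0.04054569 0.0473408 ] (array([549.6, 205.8]), array([156.1, 179. ]), 3.26)
up 16
[... 175 characters left out ...]
84. 215.] [ 0.5359 -0.2275  0.0181] (array([ 539.8, -242.4]), array([194.1, 170.7]), 79.65)
lid 0.01 172 [180. 242.] [0.7701 0.0044 0.0205] (array([777.9, -10.5]), array([64.9, 51. ]), 86.05)
lid 0.01 122 [249. 259.] [0.5661 0.0063 0.0134] (array([567.1,   2.1]), array([38.7, 74. ]), 85.23)
lid 0.01 152 [318. 268.] [ 0.3837 -0.0108  0.0149] (array([383.4, -12.6]), array([42.9, 44.2]), 78.24)
lid 0.04 152 [284. 205.] [ 0.5389 -0.2335  0.0511] (array([ 538.2, -240. ]), array([121.3,  17. ]), 78.45)
lid 0.04 77 [183. 228.] [ 0.7792 -0.0314  0.0444] (array([778.7, -33.1]), array([18. , 50.4]), 87.39)
lid 0.04 83 [175. 237.] [0.7788 0.0147 0.0447] (array([780.1,  13.1]), array([51.5, 19.5]), 0.3)
```

View pics/crop.png

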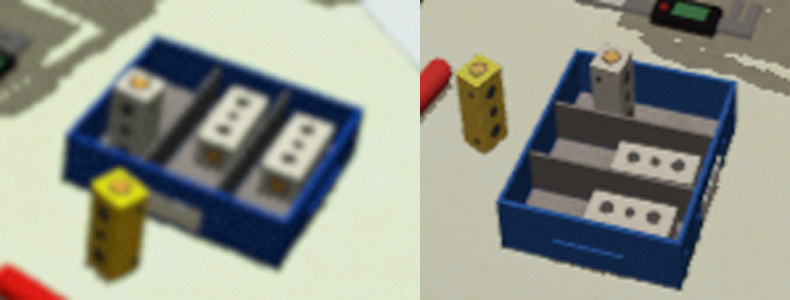

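The crop confirms it: the white standing block is in the box's -y bay, on the +x half. The yellow one stands outside the box. Next I move above the box for a closer wrist view.

Emit:
{"api": "move_arm", "payload": {
  "motion": [
    [0.45, 0.2, -0.3, 0, 0, 0],
    [0.95, 0.3, -0.5, 0, 0, 0],
    [0.95, 0.3, -0.5, 0, 0, 0],
    [0.95, 0.3, -0.5, 0, 0, 0]
  ],
  "fingers": -1
}}

```text
time: 0.6
tool_pos: [0.5545, 0.0948, 0.2759]
tool_rot: [-3.14, 0.001, 1.571]
contact_force: [0.1, -0.3, -0.3]
opening: 0.0563
grip_force: 0.0
```

```bash
cat >> h.py <<'E'
from scipy.spatial.transform import Rotation as R
def wrist():
    s=robot.observe(); c=cam('wrist'); H=np.array(c['hand_eye']); T=np.eye(4); T[:3,:3]=R.from_euler('xyz',s['tool_rot']).as_matrix(); T[:3,3]=s['tool_pos']
    E=T@H; c['E']=E; h=c['image'].shape[0]
    # depth cloud with equidistant model
    z=c['range_z']; v,u=np.mgrid[:z.shape[0],:z.shape[1]]; 
    c['f']=h/2/np.tan(np.radians(c['vfov'])/2)
    a=(u-c['cx'])/c['f']; b=(v-c['cy'])/c['f']; r=np.hypot(a,b)+1e-9
    k=np.tan(np.clip(r,0,1.5))/r
    P=np.stack([a*k*z,-b*k*z,-z],-1); W=P@E[:3,:3].T+E[:3,3]; W[(z==0)|(r>1.4)]=np.nan; c['W']=W; return c,s
E
python3 - <<'E'
from h import *
c,s=wrist(); print(s['time'],s['tool_pos'],s['tool_rot'],s['opening'],c['f'],c['cx'],c['cy']); save(c,'w1.png'); np.savez('w1.npz',W=c['W'],im=c['image'],E=c['E'])
print(np.round(c['hand_eye'],3))
E
```

```text
0.6 [0.55450717 0.09478941 0.27589135] [-3.14002296e+00  5.58241596e-04  1.57142637e+00] 0.05628607934096673 325.19226210127806 279.3357154740522 207.819421306995
[[-0.     0.968  0.251  0.067]
 [ 1.     0.001 -0.001 -0.   ]
 [-0.001  0.251 -0.968 -0.158]
 [ 0.     0.     0.     1.   ]]
```

View pics/w1.png

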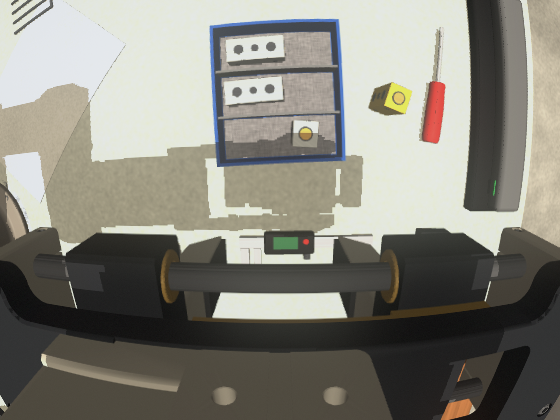

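The wrist view shows the box at (210–345, 20–165), with the standing block's top at (305,133) in the lowest bay and the flat blocks at (255,47) and (253,90). The caliper is at (290,242).

```bash
cat > mw.py <<'E'
from h import *
from meas import rect
def box(W,im):
    hsv=cv2.cvtColor(im,cv2.COLOR_RGB2HSV); H,S,V=[hsv[...,i].astype(int) for i in range(3)]
    b=(H>100)&(H<122)&(S>130)&(W[...,2]>.02)&(W[...,2]<.07)
    k,l,st,_=cv2.connectedComponentsWithStats(b.astype(np.uint8)); b=l==1+np.argmax(st[1:,4])
    P=W[b]; P=P[P[:,2]>np.percentile(P[:,2],95)-.006]
    print('box',len(P),np.percentile(P[:,2],[5,50,95]).round(4),rect(P)); return rect(P)
def blob(W,c,r,lo,hi,t=''):
    m=(np.hypot(W[...,0]-c[0],W[...,1]-c[1])<r)&(W[...,2]>lo)&(W[...,2]<hi); k,l,st,_=cv2.connectedComponentsWithStats(m.astype(np.uint8))
    m=l==1+np.argmax(st[1:,4])
    Q=W[m]; print(t,len(Q),Q.mean(0).round(4),rect(Q)); return Q
if __name__=='__main__':
    d=np.load('w1.npz'); W=d['W']; r=box(W,d['im']); blob(W,(.583,.153),.04,.068,.09,'up')
E
python3 mw.py
```

```text
box 893 [0.0448 0.0461 0.0473] (array([551.3, 205.1]), array([154.9, 174.2]), 2.74)
up 671 [0.5822 0.1527 0.0763] (array([582.2, 152.5]), array([29.4, 28.1]), 87.31)
```

Emit:
{"api": "move_arm", "payload": {
  "motion": [
    [0.3, 0.4, 0.2, 0, 0, -0.015],
    [0.6, 0.78, 0.5, 0, 0, -0.015],
    [0.6, 0.78, 1.0, 0, 0, -0.015],
    [0.6, 0.78, 1.0, 0, 0, -0.015],
    [0.6, 0.78, 1.0, 0, 0, -0.015]
  ]
}}

```text
time: 1.27
tool_pos: [0.6336, 0.154, 0.1785]
tool_rot: [3.14, 0.0, 1.617]
contact_force: [-0.2, -0.2, 1.3]
opening: 0.0029
grip_force: 0.0
```

Emit:
{"api": "move_arm", "payload": {
  "motion": [
    [0, 0, 0.4, 0, 0, 0],
    [0, 0, 0.8, 0, 0, 0],
    [0, 0, 1.0, 0, 0, 0],
    [0, 0, 1.0, 0, 0, 0]
  ]
}}

```text
time: 1.78
tool_pos: [0.6334, 0.1544, 0.078]
tool_rot: [3.141, -0.0, 1.617]
contact_force: [0.1, 0.0, 0.0]
opening: 0.0004
grip_force: 0.0
```

Emit:
{"api": "move_arm", "payload": {
  "motion": [
    [0, 0, 0.14, 0, 0, 0],
    [0, -0.12, 0.14, 0, 0, 0],
    [0, -0.2, 0.14, 0, 0, 0],
    [0, -0.27, 0.14, 0, 0, 0],
    [0, -0.34, 0.14, 0, 0, 0],
    [0, -0.41, 0.14, 0, 0, 0],
    [0, -0.48, 0.14, 0, 0, 0],
    [0, -0.54, 0.14, 0, 0, 0],
    [0, -0.54, 0.14, 0, 0, 0]
  ]
}}

```text
time: 2.9
tool_pos: [0.5785, 0.1524, 0.0626]
tool_rot: [-3.141, 0.0, 1.618]
contact_force: [0.1, 0.4, 0.5]
opening: 0.0006
grip_force: 0.0
```

Emit:
{"api": "move_arm", "payload": {
  "motion": [
    [0, 0, 0, 0, 0, 0],
    [-0.3, 0, -0.5, 0, 0, 0],
    [-0.6, 0, -1.0, 0, 0, 0],
    [-1.0, 0, -1.0, 0, 0, 0],
    [-1.0, 0, -1.0, 0, 0, 0],
    [-1.0, 0, -1.0, 0, 0, 0]
  ]
}}

```text
time: 3.65
tool_pos: [0.5836, 0.0528, 0.1622]
tool_rot: [-3.141, -0.0, 1.617]
contact_force: [0.4, 0.5, 0.2]
opening: 0.0002
grip_force: 0.0
```

```bash
python3 - <<'E'
from mw import *
c,s=wrist(); print(s['time'],s['tool_pos'],s['tool_rot']); save(c,'w2.png'); W=c['W']; r=box(W,c['image'])
from meas import rect
# parts: bright white
hsv=cv2.cvtColor(c['image'],cv2.COLOR_RGB2HSV)
m=(W[...,2]>.024)&(W[...,2]<.038)&(hsv[...,2]>130)&(hsv[...,1]<60)&(np.hypot(W[...,0]-.551,W[...,1]-.205)<.1)
k,l,st,ce=cv2.connectedComponentsWithStats(m.astype(np.uint8))
for i in range(1,k):
    if st[i,4]>50: print(st[i,4],ce[i].round(),W[l==i].mean(0).round(4),rect(W[l==i]))
E
```

```text
3.65 [0.58360067 0.05281661 0.16217089] [-3.14059227e+00 -4.71606292e-04  1.61736215e+00]
box 1660 [0.0449 0.0461 0.0473] (array([552.6, 177.3]), array([156.1, 121.8]), 2.52)
2047 [220.  31.] [0.5226 0.2055 0.032 ] (array([521.5, 205.7]), array([72. , 30.5]), 4.13)
2285 [227.  85.] [0.5322 0.1545 0.0321] (array([530.9, 154.6]), array([30.6, 73.2]), 87.65)
```

View pics/w2.png

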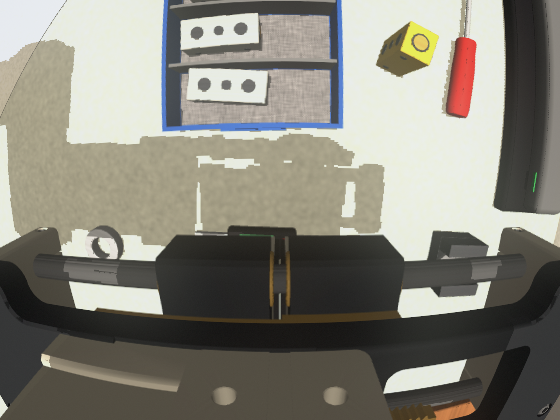

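The block now lies flat like the others: the wrist view shows flat blocks at (220,31) and (227,85), top at z = 32 mm. Next is the lid, after checking how much room the crate and cans leave.

```bash
python3 - <<'E'
import numpy as np,cv2
for n in('scene0','side0'):
    d=np.load(n+'.npz');W=d['W'];h=cv2.cvtColor(d['im'],cv2.COLOR_RGB2HSV)
    m=((h[...,0]<8)|(h[...,0]>172))&(h[...,1]>150)&(W[...,1]<-.2)&(W[...,2]>.02)
    print(n,'crate',np.nanpercentile(W[m],[2,98],axis=0).round(3).tolist())
    m=(W[...,1]<-.2)&(W[...,2]>.12)&(W[...,2]<.22)&(W[...,0]>.3)&(W[...,0]<.8)&(W[...,1]>-.7)
    print('tall',np.nanpercentile(W[m],[2,98],axis=0).round(3).tolist() if m.any() else 0)
E
```

```text
scene0 crate [[0.334, -1.518, 0.022], [0.655, -0.498, 0.214]]
tall [[0.388, -0.616, 0.122], [0.691, -0.515, 0.197]]
side0 crate [[0.329, -0.7, 0.022], [0.584, -0.494, 0.09]]
tall [[0.372, -0.609, 0.122], [0.532, -0.553, 0.196]]
```

Emit:
{"api": "move_arm", "payload": {
  "motion": [
    [-0.5, -0.1, -0.5, 0, 0, 0],
    [-1.0, -0.2, -1.0, 0, 0, 0.03],
    [-1.0, -0.3, -1.0, 0, 0, 0.06]
  ],
  "fingers": 1
}}

```text
time: 4.08
tool_pos: [0.5596, -0.05, 0.2652]
tool_rot: [3.137, 0.001, 1.426]
contact_force: [0.3, 0.1, -0.6]
opening: 0.0257
grip_force: 0.0
```

Emit:
{"api": "move_arm", "payload": {
  "motion": [
    [-0.5, 0.05, 0, 0, 0, 0],
    [-1.0, 0.1, 0, 0, 0, 0]
  ]
}}

```text
time: 4.32
tool_pos: [0.5545, -0.1489, 0.2627]
tool_rot: [3.142, -0.0, 1.432]
contact_force: [0.4, 0.2, 0.2]
opening: 0.046
grip_force: 0.0
```

Emit:
{"api": "move_arm", "payload": {
  "motion": [
    [-0.5, 0.05, 0, 0, 0, 0],
    [-1.0, 0.1, 0, 0, 0, 0],
    [-1.0, 0.1, 0, 0, 0, 0],
    [-1.0, 0.1, 0, 0, 0, 0]
  ]
}}

```text
time: 4.82
tool_pos: [0.5504, -0.2483, 0.2621]
tool_rot: [-3.141, -0.001, 1.43]
contact_force: [0.8, -0.5, -0.6]
opening: 0.0858
grip_force: 0.0
```

```bash
python3 - <<'E'
from mw import *
c,s=wrist(); print(s['time'],s['tool_pos'],s['tool_rot'],s['opening']); save(c,'w3.png'); W=c['W']
np.savez('w3.npz',W=W,im=c['image'],E=c['E'])
blob(W,(.541,-.241),.08,.043,.06,'bar'); blob(W,(.541,-.241),.15,.012,.026,'plate')
E
```

```text
4.825 [ 0.55040999 -0.24832779  0.26211467] [-3.14060961e+00 -1.10278410e-03  1.43021299e+00] 0.0857513294830401
bar 1227 [ 0.5414 -0.2413  0.054 ] (array([ 540.9, -243.1]), array([113.8,  16. ]), 80.12)
plate 17686 [ 0.5417 -0.2398  0.0185] (array([ 540.9, -243.8]), array([188.2, 168.1]), 80.02)
```

View pics/w3.png

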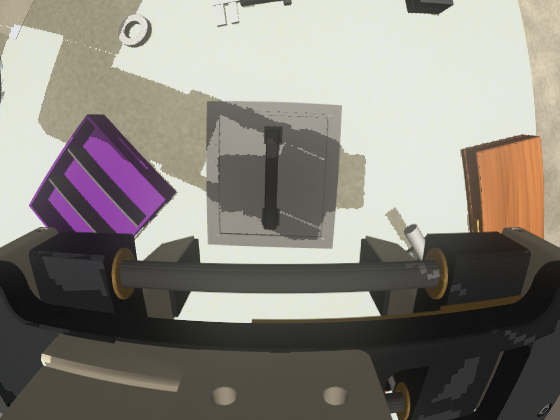

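The lid is at (272,175) with its bar vertical in the picture, and the purple box is off to the left at (100,180). The bar's centre is (0.541, -0.243), and the lid yaw is -10°.

Emit:
{"api": "move_arm", "payload": {
  "motion": [
    [0.03, -0.1, 0.5, 0, 0, 0.011],
    [0.03, -0.1, 1.0, 0, 0, 0.011],
    [0.03, -0.1, 1.0, 0, 0, 0.011]
  ],
  "fingers": 1,
  "newtons": 40
}}

```text
time: 5.25
tool_pos: [0.539, -0.2423, 0.1596]
tool_rot: [-3.134, -0.003, 1.397]
contact_force: [-0.3, 1.0, 0.3]
opening: 0.0921
grip_force: 0.0
```

Emit:
{"api": "move_arm", "payload": {
  "motion": [
    [0, 0, 0.5, 0, 0, 0],
    [0, 0, 0.9, 0, 0, 0],
    [0, 0, 0.9, 0, 0, 0],
    [0, 0, 0.9, 0, 0, 0]
  ]
}}

```text
time: 5.75
tool_pos: [0.5426, -0.2457, 0.0757]
tool_rot: [3.137, 0.002, 1.396]
contact_force: [-0.4, -0.9, 1.1]
opening: 0.0917
grip_force: 0.0
```

Emit:
{"api": "move_arm", "payload": {
  "motion": [
    [0, 0, 0.25, 0, 0, 0],
    [0, -0.01, 0.44, 0, 0, 0],
    [0, -0.01, 0.44, 0, 0, 0],
    [0, -0.01, 0.44, 0, 0, 0]
  ]
}}

```text
time: 6.25
tool_pos: [0.5411, -0.2457, 0.031]
tool_rot: [3.138, 0.001, 1.395]
contact_force: [-0.4, -0.1, 0.2]
opening: 0.0914
grip_force: 0.0
```

Emit:
{"api": "move_arm", "payload": {
  "motion": [
    [0, 0, 0, 0, 0, 0],
    [0, 0, 0, 0, 0, 0],
    [0, 0, 0, 0, 0, 0],
    [0, 0, 0, 0, 0, 0],
    [0, 0, 0, 0, 0, 0],
    [0, 0, 0, 0, 0, 0],
    [0, 0, 0, 0, 0, 0],
    [0, 0, 0, 0, 0, 0]
  ],
  "fingers": -1,
  "newtons": 40
}}

```text
time: 7.25
tool_pos: [0.5397, -0.245, 0.0287]
tool_rot: [3.142, -0.0, 1.395]
contact_force: [0.1, 0.3, -0.4]
opening: 0.0161
grip_force: 0.0
```

Emit:
{"api": "move_arm", "payload": {
  "motion": [
    [0, 0, 0, 0, 0, 0],
    [0, 0, 0, 0, 0, 0],
    [0, 0, 0, 0, 0, 0]
  ]
}}

```text
time: 7.62
tool_pos: [0.5398, -0.245, 0.0288]
tool_rot: [3.141, 0.0, 1.395]
contact_force: [2.1, -0.9, -0.3]
opening: 0.0138
grip_force: 40.0
```

Emit:
{"api": "move_arm", "payload": {
  "motion": [
    [0, 0, -0.1, 0, 0, 0],
    [0, 0, -0.3, 0, 0, 0],
    [0, 0, -0.6, 0, 0, 0],
    [0, 0, -1.0, 0, 0, 0],
    [0, 0, -1.0, 0, 0, 0],
    [0, 0, -1.0, 0, 0, 0]
  ]
}}

```text
time: 8.38
tool_pos: [0.539, -0.2446, 0.128]
tool_rot: [-3.14, -0.001, 1.395]
contact_force: [-0.4, -0.8, -2.3]
opening: 0.0138
grip_force: 40.0
```

Emit:
{"api": "move_arm", "payload": {
  "motion": [
    [0.1, -0.01, -0.2, 0, 0, -0.01],
    [0.3, -0.03, -0.5, 0, 0, -0.025],
    [0.55, -0.06, -0.8, 0, 0, -0.04],
    [0.8, -0.09, -0.9, 0, 0, -0.055],
    [1.0, -0.11, -0.9, 0, 0, -0.0712],
    [1.0, -0.11, -0.9, 0, 0, -0.0712],
    [1.0, -0.11, -0.9, 0, 0, -0.0712]
  ]
}}

```text
time: 9.25
tool_pos: [0.5459, -0.1449, 0.2175]
tool_rot: [-3.14, -0.0, 1.618]
contact_force: [-0.3, -0.9, -2.7]
opening: 0.0137
grip_force: 40.0
```

```bash
cat > both.py <<'E'
from mw import *
import sys
c,s=wrist(); print(s['time'],s['tool_pos'],s['tool_rot'],s['opening']); save(c,sys.argv[1]+'.png'); W=c['W']
np.savez(sys.argv[1]+'.npz',W=W,im=c['image'],E=c['E'])
try: box(W,c['image'])
except Exception as e: print(e)
p=s['tool_pos']
blob(W,p[:2],.15,p[2]-.025,p[2]-.002,'plate'); Q=blob(W,p[:2],.15,p[2]+.012,p[2]+.032,'bar')
E
python3 both.py w4
```

```text
9.25 [ 0.54592035 -0.14488113  0.21745699] [-3.13951978e+00 -4.62878718e-04  1.61820805e+00] 0.013716572133747837
attempt to get argmax of an empty sequence
plate 44874 [ 0.543  -0.0917  0.2072] (array([543.3, -98. ]), array([168. ,  97.3]), 2.79)
bar 4626 [ 0.5441 -0.1124  0.2423] (array([ 543.9, -111.8]), array([29.2, 53.8]), 3.38)
```

View pics/w4.png

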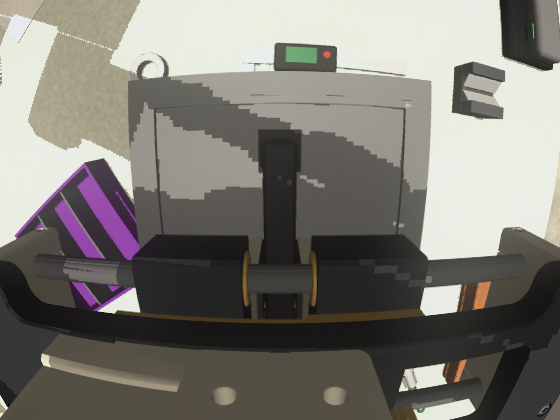

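The lid hangs square in the gripper: yaw 2.8°, front edge at row ~80, caliper and ring gauge beyond it. Next I advance and look at the box again past the lid's front edge.

Emit:
{"api": "move_arm", "payload": {
  "motion": [
    [0.15, 0.02, 0, 0, 0, 0],
    [0.45, 0.05, 0, 0, 0, 0],
    [0.75, 0.09, 0, 0, 0, 0],
    [1.0, 0.11, 0, 0, 0, 0],
    [1.0, 0.11, 0, 0, 0, 0],
    [1.0, 0.11, 0, 0, 0, 0]
  ]
}}

```text
time: 10.05
tool_pos: [0.5526, -0.0444, 0.2187]
tool_rot: [3.142, 0.0, 1.619]
contact_force: [-0.1, 0.7, -3.1]
opening: 0.0135
grip_force: 40.0
```

```bash
python3 both.py w5; python3 - <<'E'
import numpy as np
d=np.load('w5.npz');W=d['W'];z=W[...,2]
m=(z>.195)&(z<.213)&(W[...,0]>.46)&(W[...,0]<.64);P=W[m]
for _ in range(3):
    co,*_r=np.linalg.lstsq(np.c_[P[:,:2]-P[:,:2].mean(0),np.ones(len(P))],P[:,2],rcond=None); e=P[:,2]-np.c_[P[:,:2]-P[:,:2].mean(0),np.ones(len(P))]@co; P=P[abs(e)<.003]
print('tilt deg',np.degrees(co[:2]),co[2])
E
```

```text
10.05 [ 0.55255604 -0.04440769  0.21869526] [3.14158566e+00 3.58728759e-04 1.61859932e+00] 0.01351832755920454
box 692 [0.0446 0.046  0.0473] (array([555. , 138.4]), array([155.3,  45.8]), 3.75)
plate 44873 [0.5497 0.0088 0.2084] (array([549.8,   2.3]), array([168.3,  97.5]), 2.81)
bar 4611 [ 0.5507 -0.0119  0.2435] (array([550.8, -11.4]), array([29.1, 53.9]), 2.78)
tilt deg [0.04864706 0.05374529] 0.20832339031840436
```

```bash
python3 - <<'E'
import numpy as np,cv2
a=np.radians(2.75)
for n in('w1','w5'):
    d=np.load(n+'.npz');W=d['W'];h=cv2.cvtColor(d['im'],cv2.COLOR_RGB2HSV)
    b=(h[...,0]>100)&(h[...,0]<122)&(h[...,1]>110)&(abs(W[...,2]-.0465)<.003)
    P=W[b][:,:2]-[.5515,.2045]; x=P[:,0]*np.cos(a)+P[:,1]*np.sin(a); y=-P[:,0]*np.sin(a)+P[:,1]*np.cos(a)
    k=(abs(x)<.1)&(abs(y)<.11);x,y=x[k],y[k]
    out=[]
    for u,v,c,hv in((x,y,.076,.07),(x,y,-.076,.07),(y,x,.086,.06),(y,x,-.086,.06)):
        m=(abs(u-c)<.006)&(abs(v)<hv)
        if m.sum()>20:
            f=np.polyfit(v[m],u[m],1); out.append((m.sum(),round(1e3*(np.median(u[m])-c),2),np.round(1e3*np.percentile(u[m]-c,[3,97]),1).tolist(),round(np.degrees(f[0]),2)))
        else: out.append(0)
    print(n,*out,sep='\n ')
E
```

```text
w1
 (np.int64(315), np.float64(-0.53), [-1.9, 1.1], np.float64(-0.1))
 (np.int64(295), np.float64(0.14), [-1.7, 1.7], np.float64(-0.17))
 (np.int64(280), np.float64(-0.42), [-2.2, 1.6], np.float64(0.2))
 (np.int64(202), np.float64(0.16), [-1.0, 1.4], np.float64(0.05))
w5
 (np.int64(82), np.float64(-0.28), [-2.1, 1.6], np.float64(0.4))
 (np.int64(79), np.float64(0.18), [-1.7, 2.0], np.float64(-0.27))
 0
 (np.int64(406), np.float64(-0.34), [-2.0, 1.7], np.float64(0.18))
```

Emit:
{"api": "move_arm", "payload": {
  "motion": [
    [0.15, 0.01, 0, 0, 0, 0],
    [0.45, 0.02, 0, 0, 0, 0],
    [0.8, 0.035, 0, 0, 0, 0],
    [1.0, 0.045, 0, 0, 0, 0]
  ]
}}

```text
time: 10.6
tool_pos: [0.5521, 0.0576, 0.2187]
tool_rot: [-3.142, -0.0, 1.619]
contact_force: [0.5, 0.7, -0.9]
opening: 0.0135
grip_force: 40.0
```

Emit:
{"api": "move_arm", "payload": {
  "motion": [
    [0.35, 0.015, 0, 0, 0, 0],
    [0.7, 0.03, 0.05, 0, 0, 0],
    [1.0, 0.045, 0.2, 0, 0, 0],
    [1.0, 0.045, 0.3, 0, 0, 0]
  ]
}}

```text
time: 11.1
tool_pos: [0.5516, 0.1578, 0.1879]
tool_rot: [-3.141, -0.0, 1.621]
contact_force: [0.5, 0.2, -2.9]
opening: 0.0138
grip_force: 40.0
```

Emit:
{"api": "move_arm", "payload": {
  "motion": [
    [0.2, 0.01, 0, 0, 0, 0],
    [0.4, 0.02, 0.2, 0, 0, 0],
    [0.47, 0.02, 0.5, 0, 0, 0],
    [0.47, 0.02, 0.7, 0, 0, 0],
    [0.47, 0.02, 0.7, 0, 0, 0],
    [0.47, 0.02, 0.7, 0, 0, 0],
    [0.47, 0.02, 0.7, 0, 0, 0]
  ]
}}

```text
time: 11.98
tool_pos: [0.5526, 0.2031, 0.1201]
tool_rot: [3.139, -0.0, 1.618]
contact_force: [-0.0, -0.3, -2.0]
opening: 0.0138
grip_force: 40.0
```

```bash
python3 both.py w6; python3 -c "
from h import *
for i in range(3):
    s=robot.observe();print(s['tool_pos'],s['tool_rot'],s['contact_force'])"
```

```text
11.975 [0.55258577 0.20309839 0.12009388] [ 3.13914878e+00 -4.19260021e-04  1.61811054e+00] 0.013764871743535238
attempt to get argmax of an empty sequence
plate 44872 [0.5497 0.2563 0.1099] (array([550.1, 250. ]), array([168.4,  97.5]), 2.83)
bar 4607 [0.5507 0.2356 0.145 ] (array([551. , 236.3]), array([29.1, 53.6]), 2.14)
[0.55246775 0.20305863 0.11994334] [ 3.13940479e+00 -3.53902621e-04  1.61814489e+00] [-0.21036348  0.09825263 -2.50970075]
[0.55246775 0.20305863 0.11994334] [ 3.13940479e+00 -3.53902621e-04  1.61814489e+00] [-0.21036348  0.09825263 -2.50970075]
[0.55246775 0.20305863 0.11994334] [ 3.13940479e+00 -3.53902621e-04  1.61814489e+00] [-0.21036348  0.09825263 -2.50970075]
```

Emit:
{"api": "move_arm", "payload": {
  "motion": [
    [-0.004, -0.009, 0.12, 0, 0, 0],
    [-0.004, -0.009, 0.25, 0, 0, 0],
    [-0.004, -0.009, 0.34, 0, 0, 0],
    [-0.004, -0.009, 0.4, 0, 0, 0],
    [-0.004, -0.009, 0.44, 0, 0, 0],
    [-0.004, -0.009, 0.48, 0, 0, 0],
    [-0.004, -0.009, 0.51, 0, 0, 0],
    [-0.004, -0.009, 0.53, 0, 0, 0],
    [-0.004, -0.009, 0.53, 0, 0, 0]
  ]
}}

```text
time: 13.15
tool_pos: [0.5509, 0.2026, 0.0657]
tool_rot: [3.142, 0.0, 1.619]
contact_force: [-0.1, 0.0, -2.1]
opening: 0.0133
grip_force: 40.0
```

Emit:
{"api": "move_arm", "payload": {
  "motion": [
    [0, 0, 0.02, 0, 0, 0],
    [0, 0, 0.035, 0, 0, 0],
    [0, 0, 0.05, 0, 0, 0],
    [0, 0, 0.05, 0, 0, 0]
  ]
}}

```text
time: 13.65
tool_pos: [0.5509, 0.2026, 0.0608]
tool_rot: [3.141, -0.0, 1.619]
contact_force: [0.5, -0.8, -1.6]
opening: 0.0135
grip_force: 40.0
```

Emit:
{"api": "move_arm", "payload": {
  "motion": [
    [0, 0, 0.008, 0, 0, 0],
    [0, 0, 0.014, 0, 0, 0],
    [0, 0, 0.014, 0, 0, 0]
  ]
}}

```text
time: 14.02
tool_pos: [0.551, 0.2026, 0.0607]
tool_rot: [3.141, -0.0, 1.619]
contact_force: [-4.3, -0.8, 8.1]
opening: 0.0137
grip_force: 40.0
```

The lid is seated, with +8 N upward at TCP z ≈ 0.0605. Releasing now.

Emit:
{"api": "move_arm", "payload": {
  "motion": [
    [0, 0, 0, 0, 0, 0],
    [0, 0, 0, 0, 0, 0],
    [0, 0, 0, 0, 0, 0],
    [0, 0, 0, 0, 0, 0],
    [0, 0, 0, 0, 0, 0],
    [0, 0, 0, 0, 0, 0]
  ],
  "fingers": 0.2
}}

```text
time: 14.78
tool_pos: [0.5509, 0.2026, 0.0593]
tool_rot: [3.142, 0.0, 1.619]
contact_force: [-1.3, 0.1, -0.3]
opening: 0.0545
grip_force: 0.0
```

Emit:
{"api": "move_arm", "payload": {
  "motion": [
    [0, 0, -0.1, 0, 0, 0],
    [0, 0, -0.3, 0, 0, 0],
    [0, 0, -0.7, 0, 0, 0],
    [-0.3, 0, -1.0, 0, 0, 0],
    [-0.7, 0, -1.0, 0, 0, 0],
    [-0.9, 0, -1.0, 0, 0, 0],
    [-0.9, 0, -1.0, 0, 0, 0]
  ]
}}

```text
time: 15.65
tool_pos: [0.5552, 0.1119, 0.1593]
tool_rot: [-3.141, -0.0, 1.616]
contact_force: [0.2, 0.2, -0.3]
opening: 0.055
grip_force: 0.0
```

```bash
python3 - <<'E'
from mw import *
c,s=wrist(); print(s['time'],s['tool_pos'],s['opening'],s['contact_force']); save(c,'w7.png'); W=c['W']; z=W[...,2]
Q=blob(W,(.5513,.2043),.14,.044,.058,'plate'); blob(W,(.5513,.2043),.09,.08,.095,'bar')
A=np.c_[Q[:,:2]-Q[:,:2].mean(0),np.ones(len(Q))]; co=np.linalg.lstsq(A,Q[:,2],rcond=None)[0]; print(np.degrees(co[:2]),co[2], rect(Q))
c=cam('scene'); 
cv2.imwrite('pics/fin.png',cv2.hconcat([c['image'][:,:,::-1][170:350,180:450].repeat(2,0).repeat(2,1)]))
E
```

```text
15.65 [0.55516381 0.11186935 0.15934765] 0.054953292420435354 [ 0.20324949  0.19926785 -0.32766528]
plate 37428 [0.5509 0.1985 0.0505] (array([550.8, 202.2]), array([168.1, 181.8]), 2.64)
bar 3122 [0.5506 0.2029 0.086 ] (array([550.4, 204.1]), array([ 15.9, 114.9]), 2.62)
[ 0.0392879  -0.03515839] 0.05049000111032472 (array([550.8, 202.2]), array([168.1, 181.8]), 2.64)
```

View pics/fin.png

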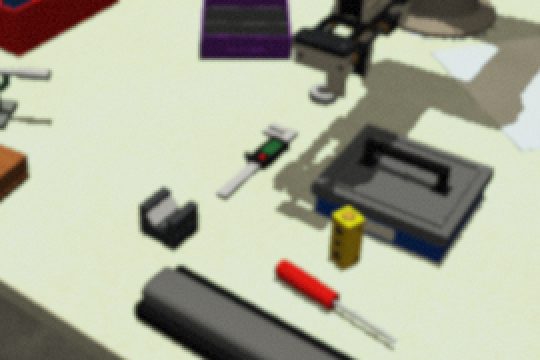

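The lid sits level on the box at (400,190) in the crop: plate top at z = 50.5 mm, tilt under 0.1°. The gripper is clear, and the bystanders look untouched.

```bash
python3 -c "
from cell import robot
print(robot.hand_in())"
```

```text
the job is handed in; nothing more can be done
None
```

The standing part was tipped flat, the lid was lowered on and measured fully home and level, then released, and the job was handed in at about 16 s of the 51 s; the hand-in returned no verdict.

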